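# Hook a stuck plug-in module out of a swivelling bay

### The arm

A 7-joint arm with a two-finger parallel gripper is mounted at the origin on the work surface. World frame = base frame: x ahead of the robot, y to its left, z up, the work surface at z = 0. Lengths are in m, angles in rad, forces in N, time in s.
With the tool pointing down it reaches from about 0.35 to 0.9 m from the base axis. Payload 19.9 kg.
Tool frame: the origin (TCP) lies between the finger pads; the fingertips stand env.tip_extent ahead of it and the grasp point (between the pads) lies 5 mm behind it (env.tip_extent is the distance from the TCP to the fingertips, in m); z points along the fingers, y is the line along which they close (so a half turn about z gives the same grasp; the last joint's range is limited). The gripper opens to 85 mm and grips with 20 to 120 N. Pads are 22 mm wide; open, the fingers measure 114 mm over their backs; the gripper's body (76 mm by 85 mm) begins 54 mm behind the grasp point. The pads swing forward as they close: fully open they stand 13 mm farther back than shut.
Start: joints at [-1.149, 0.417, -0.01, 1.614, 0.005, 1.111, -0.053], TCP at [0.28, 0.559, 0.245] pointing down, gripper open.
Joint ranges: [-2.81, 2.81], [-0.39, 2.02], [-1.27, 1.25], [0.06, 2.57], [-1.19, 4.33], [0.19, 2], [-2.82, 2.82]. Speed limits (rad/s): [1.89, 1.89, 2.39, 2.39, 3.01, 3.01, 3.01].

### API

Orientations are given as a 3x3 rotation matrix whose columns are the frame's x, y, z axes.
In Python, from workcell import env, claw, solver, capture, sign_off, readout gives the robot as it stands. Calls block until the motion is done:
- env.reach(position, orientation): joint-space move of the TCP to a pose.
- env.movel(position, feed=0.15, rotation=None): straight line of the TCP; rotation=None keeps the orientation; feed is the mean speed in m/s.
- env.movej(angles): joint-space move.
- claw.command_gripper(opening, force=None): finger opening in m; force is the grip in N (None keeps the last); returns when the fingers have stopped.
- env.sleep(seconds).
- solver.solve_ik(position, orientation): joint angles nearest the present ones, or None.
- capture(name): name is "side" or "top"; returns a dict with "image" (384x512x3 uint8, red, green, blue), "vfov" (degrees; the focal length in pixels is half the picture's height over the tangent of half this angle, whatever the lens; pixels are square), "cx", "cy" (the principal point, pixels), "R" (3x3) and "t" (3): a world point X has camera coordinates R X + t. Camera axes: x right, y down, z forward; pixel columns grow to the right and rows downward; lengths in m; the calibration is good to about 2 mm. A picture is of the moment at which its call begins. There is no depth.
A pose or a line that the arm cannot do raises env.PlanningError and nothing moves.
- sign_off(): hands the job in; it is judged then, once.
Readings, each from a call of its own:
- readout.get_clock(): time.
- readout.get_joint_positions(): joint angles.
- readout.get_dq(): joint speeds.
- readout.get_tau(): joint torques, N m.
- readout.get_tcp_pos(): TCP position.
- readout.get_orientation(): TCP orientation.
- readout.get_ft_force(): force on the tool from outside, world axes, zero at the start.
- readout.get_wrist_torque(): the same for the moment, N m.
- readout.get_grip_width(): finger opening in m.
- readout.get_grip_force(): force on a finger pad.
Only numpy, scipy, OpenCV 4.12 (cv2) and the standard library are available. Lean on these libraries where they do the work, as an engineer would, in place of code of your own. Each camera call takes 0.05 s, during which the arm holds its last target. There are 200 camera calls.

### The job

Turn the swivelling bay, click by click, until its open mouth lines up with the tray of its stand. Then take the hook from its rest and, reaching it down through the slot in the bay's roof, drag the stuck module all the way out of the bay and onto the tray, without touching the module with the gripper. Leave the bay lined up, hang the hook back in its rest, and do not disturb the spool or the battery beside them.

Things in the scene. Friction and masses are not known exactly. Their poses are not given: they have to be found in the camera images.
- stand: Fixed swivel stand: a round grey foot 196 mm across, with a tray reaching out in the stand's own -x. Origin on the bench, on the swivel's vertical axis; z up.
- tray (a point): Middle of the tray's floor, 34 mm above the bench. The tray is an aluminium channel along the stand's x, from 104 to 235 mm from the swivel axis, 54 mm wide between two rails 11 mm high, with an 8 mm high stop at its outer end.
- bay: The swivelling bay with its turntable. Origin on the swivel's axis at bench height, x from mouth to knob: lined up when its x is the stand's x. It clicks every 30 degrees, lined up being a click with no stop there; it starts two to four clicks counter-clockwise (from above) of it, rarely between two. Passing a click takes 3 to 4 N at the knob; let go, it settles in the nearest click.
- bay_mouth (a point): Middle of the bay's open mouth, at floor height (36 mm), 90 mm from the swivel axis; x points into the bay. The bay is a grey tunnel on a turntable 200 mm across: 152 mm deep, 44 mm wide and 42 mm high inside, 52 mm wide outside, top of roof 82 mm above the bench. A slot 16 mm wide runs along the middle of the whole roof, open at the mouth end.
- bay_knob (a point): Centre of the upright round black knob for turning the bay, 20 mm across, 40 mm high (90 to 130 mm above the bench), on a thin post on the turntable, opposite the mouth, 88 mm from the swivel axis. It stands higher than the bay's roof.
- module: The stuck module: loose aluminium block 90 mm long (x), 40 wide, 22 high, about 0.2 kg, in the bay, its -x end towards the mouth and about 35 to 55 mm inside it. Origin: centre of its underside. On top, a steel cross lug 30 mm wide, 8 long, 14 high (top 36 mm above the underside) centred at x = -30 mm; the hook's tip goes down behind it (+x side, flat top) and pulls towards -x.
- hook_grip (a point): Centre of the handle of the hook, a loose tool of 0.12 kg. Black straight handle 90 mm long (x), 16 wide, 20 high, lying level in the rest; from its front end a 6 mm steel rod runs on along +x at mid-height to 135 mm from this point and there bends straight down. z up.
- hook_tip (a point): Lower end of the hook's down-turned tip: 135 mm ahead (x) of the handle's centre and 34 mm below it. The tip is 6 mm thick.
- rest_seat (a point): Where the handle's centre lies when the hook hangs in its rest, 65 mm above the bench; x along the handle towards the tip. The fixed dark steel rest has two uprights 6 mm thick, 74 mm apart along x, with open-topped notches about 20 mm wide at the bottom (55 mm above the bench), sides flaring up to 68 mm. Fingers fit between the uprights, around the handle.
- spool: Metal spool 64 mm across and 45 mm high, standing on the bench; origin at the centre of its underside. To be left alone.
- hook: The whole hook; its origin and axes are those of its handle's centre.
- battery: Small black battery block 48 x 26 x 17 mm lying on the bench; origin at the centre of its underside. To be left alone.
There are look-alikes about, which are no part of the job. Of the things shaped like the part that bears rest_seat, the dark steel one is meant. Of the things shaped like the hook, the black one is meant.

How it is judged:
On the way, in this order (a step that is already met when the one before it is completed fails the run):
1. the bay is lined up with the tray (angle between the x axis of bay and the x axis of stand, either way round below 0.08 rad and x of bay_mouth in the frame of stand below -0.08 m), for 0.3 s.
2. the hook drags the module out through the mouth of the lined-up bay (contact force between hook and module above 0.15 N and x of module in the frame of stand below -0.04 m and angle between the x axis of bay and the x axis of stand, either way round below 0.1 rad and x of bay_mouth in the frame of stand below -0.08 m).
3. the whole module is out on the tray (x of module in the frame of stand below -0.146 m and z of module in the frame of stand above 0.03 m), for 0.2 s.
At the end, for the whole second after the job is handed in: The bay is at its lined-up click (within 0.08 rad); the whole module lies flat and still on the tray (its centre 146 to 195 mm from the swivel axis, towards the tray's end); the hook lies still and level in its rest, handle centre within 15 mm of its seat (all of step 1 and all of step 3 and x of module in the frame of stand above -0.195 m and z of module in the frame of stand below 0.038 m and angle between module's own z axis and vertical below 0.1 rad and linear speed of each of module, hook below 0.02 m/s and distance between hook_grip and rest_seat below 0.015 m and angle between hook_grip's own z axis and vertical below 0.15 rad); the robot touches nothing.
It fails at once if the gripper touches the module (contact force between the fingers and module above 0.5 N).
It fails at once if the spool or the battery is disturbed (distance of any of spool, battery from where it was at the start of the episode above 0.03 m).
It also fails if it takes over 67 s, if anything falls off the work surface, if the arm or the gripper's body presses on something with over 40 N, if the wrist force passes 120 N, or if a joint passes its speed limit or range.

## Working session

There is one attempt and no reset: what is moved stays moved. The work goes in short steps, each a Python script; the robot and the scene stay as the last script left them, time stands still between calls to the robot, and variables do not carry over. Pictures are saved under pics/ and viewed, at most 10 in all, crops included, and the job is handed in when it is done.

```bash
ls; mkdir -p pics
python3 - <<'E'
from workcell import env,capture,readout
import cv2,json
for n in("side","top"):
    c=capture(n); cv2.imwrite(f"pics/{n}0.png",c["image"][:,:,::-1])
    print(n,c["vfov"],c["cx"],c["cy"],c["R"],c["t"])
print(env.tip_extent,readout.get_clock(),readout.get_orientation())
E
```

```text
pics
side 42.74546401548007 242.93546317961426 197.8324070295202 [[ 0.90007011 -0.4356665  -0.00827672]
 [-0.33340675 -0.67632714 -0.65682687]
 [ 0.28055969  0.59394974 -0.75399599]] [-0.45811518  0.20475313  0.91986625]
top 46.22226369544835 255.90457017948248 193.98643328532998 [[ 0.00921853 -0.99939917  0.03341127]
 [-0.9910781  -0.01357442 -0.13258937]
 [ 0.13296325 -0.0318909  -0.99060777]] [-0.0598881   0.516832    1.02964746]
0.014 0.1 [[-8.94386532e-01  4.47294690e-01 -4.38425459e-04]
 [ 4.47294900e-01  8.94385949e-01 -1.02302552e-03]
 [-6.54723123e-05 -1.11108572e-03 -9.99999381e-01]]
```

View pics/top0.png

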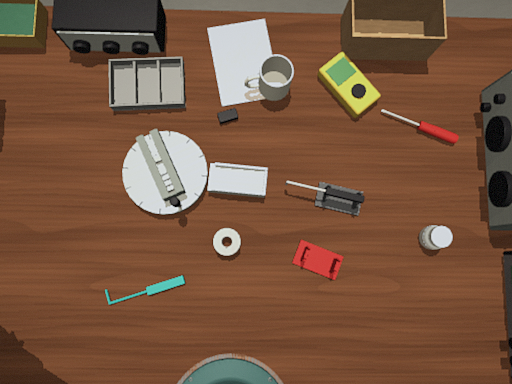

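View pics/side0.png

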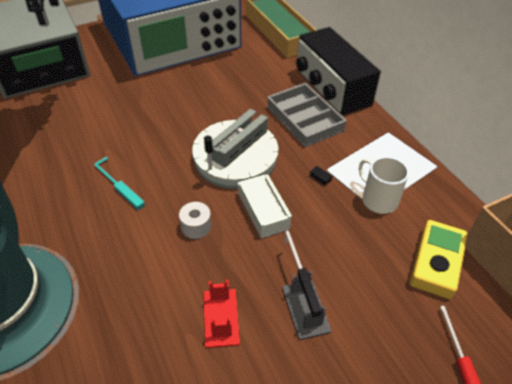

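The top view shows the turntable centred at about (165,172), the knob at (175,202), the mouth end at (148,133) and the tray at (238,180). The knob is therefore about 4 clicks CCW of lined up.

Candidates:
- **Hooks:** black at (340,195), teal at (150,290). I choose the black one.
- **Rests:** dark steel at (340,198), red at (318,260). I choose the dark one.
- **To be left alone:** spool at (227,242) and battery at (228,116).

Next is one close crop of both areas.

Run:
```python
import cv2,numpy as np
t=cv2.imread("pics/top0.png")
a=cv2.resize(t[122:222,115:275],None,fx=5,fy=5,interpolation=cv2.INTER_CUBIC)[:, :800]
cv2.imwrite("pics/c1.png",a)
b=cv2.resize(t[165:225,278:378],None,fx=8,fy=8,interpolation=cv2.INTER_CUBIC)
cv2.imwrite("pics/c2.png",b)
```

```text
(no output)
```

View pics/c1.png

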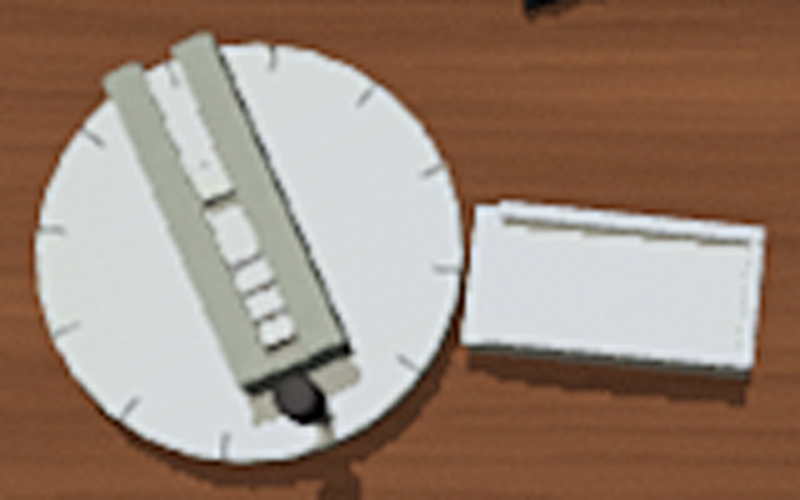

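View pics/c2.png

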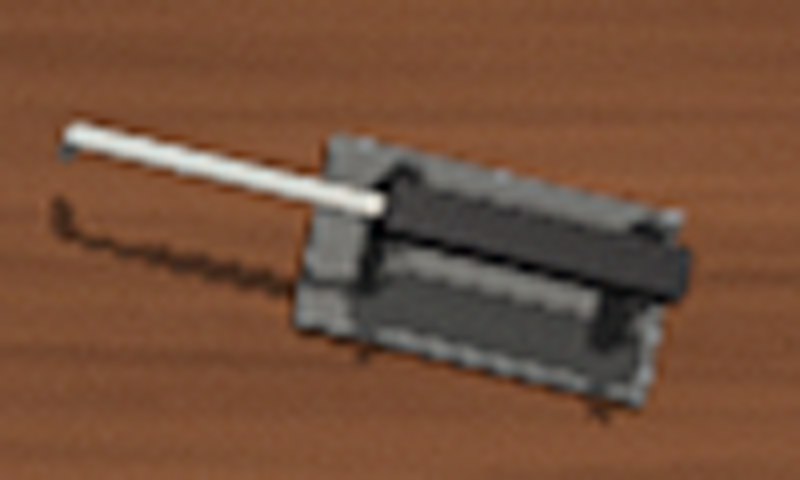

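```bash
cat > h.py <<'E'
import numpy as np,cv2
from scipy.optimize import least_squares
from workcell import env,claw,solver,capture,sign_off,readout
def proj(c,X):
    p=np.asarray(X)@np.array(c["R"]).T+c["t"]; f=192/np.tan(np.radians(c["vfov"])/2)
    return np.c_[c["cx"]+f*p[:,0]/p[:,2],c["cy"]+f*p[:,1]/p[:,2]]
def place(q,L):
    L=np.asarray(L,float); c,s=np.cos(q[2]),np.sin(q[2])
    return np.c_[q[0]+c*L[:,0]-s*L[:,1],q[1]+s*L[:,0]+c*L[:,1],L[:,2]]
def fit(c,L,px,q0):
    r=least_squares(lambda q:(proj(c,place(q,L))-px).ravel(),q0)
    return r.x,np.round(r.fun.reshape(-1,2),1)
def crop(p,x0,y0,s): return (np.array(p,float)+.5)/s-.5+[x0,y0]
def shot(n,f,box=None,s=1):
    c=capture(n); im=c["image"][:,:,::-1]
    if box: x0,y0,x1,y1=box; im=im[y0:y1,x0:x1]
    cv2.imwrite(f,cv2.resize(im,None,fx=s,fy=s,interpolation=cv2.INTER_CUBIC)); return c
def down(yc):  # tool down, closing axis y at world yaw yc
    y=np.array([np.cos(yc),np.sin(yc),0]);z=np.array([0,0,-1.]);return np.c_[np.cross(y,z),y,z]
E
python3 - <<'E'
from h import *
c=capture("top"); print(-np.array(c["R"]).T@c["t"])
# bay roof corners (bay frame: mouth end x=-.09; y left)
L=[[-.09,-.026,.082],[-.09,.026,.082],[.062,-.026,.082],[.062,.026,.082]]
px=crop([[105,78],[212,33],[245,385],[350,347]],115,122,5)
# bay x points down in image; left of it (+y) is image right
print("bay",fit(c,L,px,[.5,.2,-2.]))
# tray: outer end corners and inner-end
L=[[-.235,-.027,.042],[-.235,.027,.042],[-.104,-.027,.034]]
px=crop([[765,228],[750,368],[475,208]],115,122,5)
for s in(1,-1):
    l=np.array(L);l[:,1]*=s; print("stand",fit(c,l,px,[.5,.2,1.6]))
L=[[.135,0,.068],[.045,0,.068],[.045,.008,.075],[-.045,.008,.075],[.045,-.008,.075],[-.045,-.008,.075]]
px=crop([[72,132],[383,203],[385,228],[683,300],[393,178],[688,248]],278,165,8)
print("hook",fit(c,L,px,[.5,-.2,1.5]))
for q in ([227,242,.045],[228,116,.017],[175,200,.13],[165,172.6,.033]):
    print(q,least_squares(lambda w:(proj(c,[[*w,q[2]]])[0]-q[:2]),[.4,.1]).x)
E
```

```text
[ 0.37586768 -0.02000004  1.09050414]
bay (array([ 0.5652846 ,  0.15945682, -2.70015184]), array([[ 0.8,  1.1],
       [ 0.5,  1. ],
       [-0.8, -0.1],
       [-0.5, -2. ]]))
stand (array([0.57232764, 0.158543  , 1.46816123]), array([[-1.3,  2.5],
       [-0.7, -3.1],
       [ 2. ,  0.7]]))
stand (array([0.67337729, 0.12304134, 0.99722447]), array([[ -9.1,  24.1],
       [  6.4, -22.7],
       [  2.9,  -1.6]]))
hook (array([ 0.5142549 , -0.25642125,  1.34845368]), array([[ 0.6,  0.1],
       [-0.4,  0.2],
       [-0.8,  0. ],
       [ 0.1,  0.1],
       [-0.4, -0.4],
       [ 0.9, -0.1]]))
[227, 242, 0.045] [0.40348899 0.01205244]
[228, 116, 0.017] [0.7126199  0.01592316]
[175, 200, 0.13] [0.48944607 0.12204667]
[165, 172.6, 0.033] [0.56602939 0.16213444]
```

Fits agree with the description:
- Swivel axis is at about (0.566, 0.161). Bay yaw is -154.7° and stand yaw about 85°, so the bay needs 4 clicks clockwise.
- The knob computed from the bay fit, (0.487, 0.123), matches the sighted one.
- The hook is at (0.514, -0.256), yaw 77°, with residuals below 1 px.

I'll turn the bay with the fingers loosely caging the knob.

Run:
```python
from h import *
C=np.array([.566,.161]); r=.088
a0=np.radians(-154.7)
def P(a,z): return np.array([*(C+r*np.array([np.cos(a),np.sin(a)])),z])
angs=a0-np.radians(np.r_[0,np.arange(20,121,20),124])
# choose half turn that stays feasible
best=None
for k in(np.pi/2,-np.pi/2):
    q=[solver.solve_ik(P(a,.112),down(a+k)) for a in angs]
    print(k,[None if x is None else round(x[6],2) for x in q])
    if all(x is not None for x in q):
        m=max(np.abs(np.diff([x[6] for x in q])).max(),0)
        if best is None or m<best[0]: best=(m,k)
k=best[1]; print(best)
env.reach(P(a0,.19),down(a0+k)); claw.command_gripper(.045)
env.movel(P(a0,.112),feed=.15)
claw.command_gripper(.027,20)
for a in angs[1:]:
    env.movel(P(a,.112),feed=.12,rotation=down(a+k))
    print(readout.get_clock(),np.round(readout.get_ft_force(),1))
claw.command_gripper(.05); env.movel(P(angs[-1],.2),feed=.25)
print(readout.get_clock(),readout.get_tcp_pos())
T=[.50,-.08,.30]
env.reach(np.array([.36,-.1,.30]),down(1.348+k)); print(readout.get_clock())
shot("top","pics/t2.png",(115,122,275,222),5)
```

```text
1.5707963267948966 [np.float64(-1.16), np.float64(-1.55), np.float64(-1.9), np.float64(-1.95), np.float64(-2.32), np.float64(2.76), np.float64(2.47), np.float64(2.41)]
-1.5707963267948966 [np.float64(1.73), np.float64(1.35), np.float64(0.96), np.float64(0.6), np.float64(0.26), np.float64(-0.06), np.float64(-0.35), np.float64(-0.41)]
(np.float64(0.3858567309941322), -1.5707963267948966)
3.875 [-0.5 -0.5 -0.2]
4.375 [-0.2 -2.3  1.4]
4.875 [ 1.   0.  -0.3]
5.375 [-0.5 -0.8  0.2]
5.875 [-0.1 -0.1 -0.6]
6.375 [-0.5 -0.2  0.4]
6.625 [-4.8  0.9  2. ]
7.475 [0.57940514 0.24815258 0.20077353]
9.0333
```

View pics/t2.png

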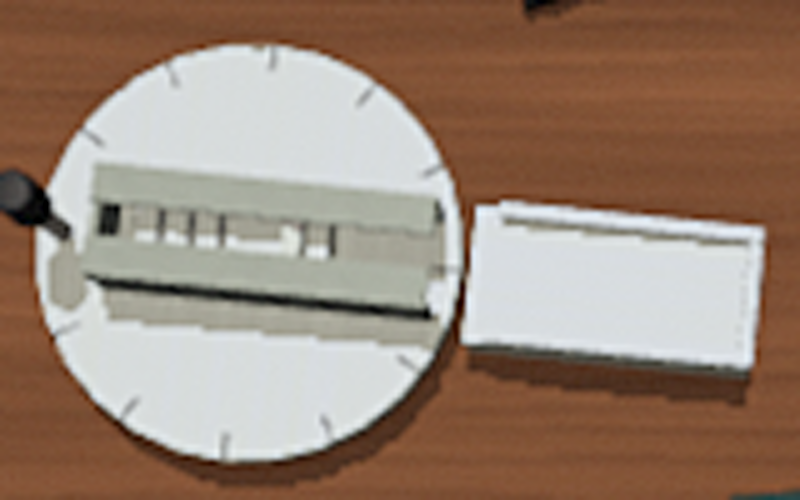

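The bay is lined up: its roof runs parallel to the tray, with the knob at crop (20,195) and the mouth at (438,250). The module front edge shows at crop (333,240), about 48 mm inside the mouth. Next I refine the bay pose and find the lug up close.

Run:
```python
from h import *
c=capture("top"); s=capture("side")
L=[[-.09,.026,.082],[-.09,-.026,.082],[.062,.026,.082],[.062,-.026,.082]]
px=crop([[440,200],[430,305],[97,163],[90,273]],115,122,5)
for l in(1,-1):
    l2=np.array(L)*[1,l,1]; q,e=fit(c,l2,px,[.566,.161,1.48]); print(q,e.tolist())
    if abs(e).max()<3: Q=q
f=lambda im,x0,y0,x1,y1,k: cv2.resize(im["image"][y0:y1,x0:x1,::-1],None,fx=k,fy=k,interpolation=cv2.INTER_CUBIC)
a=f(c,130,150,210,185,10)
u=proj(s,place(Q,[[-.03,0,.07]]))[0].astype(int); print(u)
b=f(s,u[0]-32,u[1]-20,u[0]+32,u[1]+20,10); b=cv2.copyMakeBorder(b[:250],0,0,0,160,0)
cv2.imwrite("pics/lug.png",np.vstack([a,b[:,:800]])); np.save("Q.npy",Q)
```

```text
[0.56800036 0.16229029 1.48455303] [[-2.9, 21.5], [1.7, -22.0], [-1.6, 22.2], [2.9, -22.3]]
[0.56760286 0.16233527 1.48883047] [[-0.4, -1.0], [-0.8, 0.5], [1.4, -0.0], [-0.2, 0.5]]
[239 144]
```

View pics/lug.png

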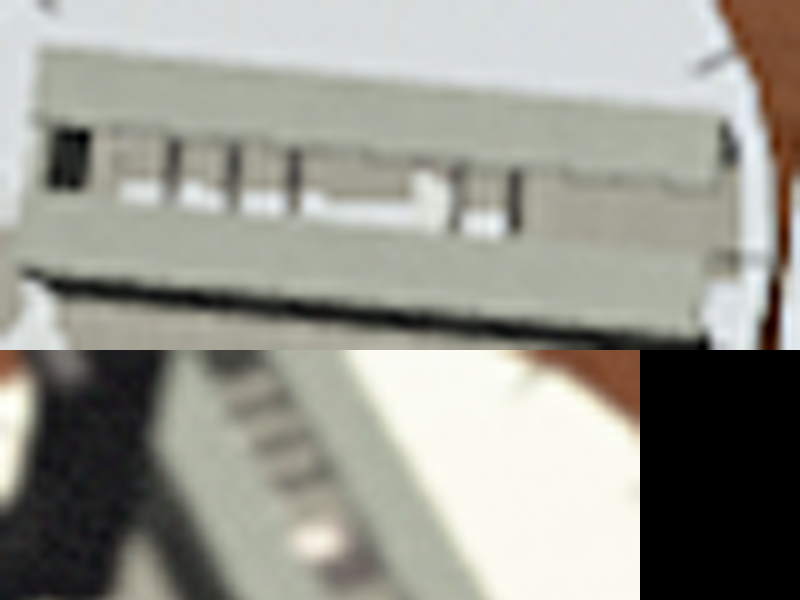

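Run:
```python
from h import *
c=capture("top");Q=np.load("Q.npy")
for u,v,z in((171.2,169.6,.072),(174.8,170,.072),(181.6,170,.058)):
    print(least_squares(lambda w:proj(c,place(Q,[[w[0],w[1],z]]))[0]-[u,v],[-.03,0]).x)
# pick hook
h=np.array([.5143,-.2564]);k=-np.pi/2;yw=1.3485
env.reach(np.array([*h,.14]),down(yw+k)); 
env.movel([*h,.060],feed=.15)
claw.command_gripper(0,80); print(readout.get_grip_width(),readout.get_grip_force(),readout.get_ft_force())
env.movel([*h,.16],feed=.2)
# carry above the bay, tip high; handle centre at stand x=-.15
d=np.array([np.cos(Q[2]),np.sin(Q[2])])
print("clk",readout.get_clock())
p=Q[:2]-.148*d
env.movel([*p,.15],feed=.25,rotation=down(Q[2]+k))
print(readout.get_clock(),readout.get_tcp_pos())
shot("top","pics/t3.png",(130,130,290,230),5)
```

```text
[-0.02080515 -0.00029845]
[-0.0290622 -0.0001718]
[-0.0423651  -0.00412295]
0.014594238249701661 77.87559986114502 [-2.42664327  2.3390867   9.95135416]
clk 12.3417
13.5917 [0.55525905 0.01320936 0.15002588]
```

View pics/t3.png

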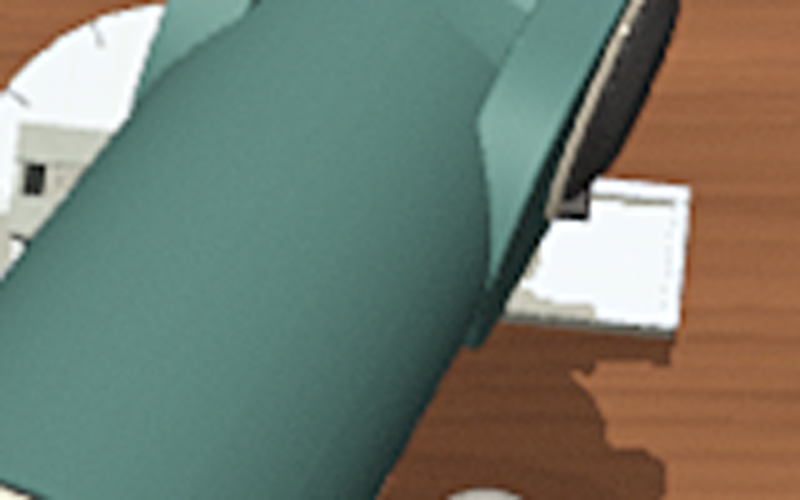

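The top view is blocked by the arm: the handle end shows at crop (575,205), but the rod is hidden. I'll use the side camera for the tip.

Run:
```python
from h import *
Q=np.load("Q.npy"); d=np.array([np.cos(Q[2]),np.sin(Q[2])])
env.movel([*(Q[:2]-.145*d),.125],feed=.15)
s=capture("side"); g=proj(s,place(Q,[[-.010,0,.096],[-.010,0,.130],[-.1,0,.130]])); print(g, readout.get_tcp_pos())
x0,y0=(g[0]-[40,30]).astype(int); print(x0,y0)
cv2.imwrite("pics/s3.png",cv2.resize(s["image"][y0:y0+60,x0:x0+80,::-1],None,fx=10,fy=10,interpolation=cv2.INTER_CUBIC))
```

```text
[[236.16154556 130.60305184]
 [235.87059097 118.7677378 ]
 [251.1532304  144.9411714 ]] [0.55571107 0.01706316 0.12527349]
196 100
```

View pics/s3.png

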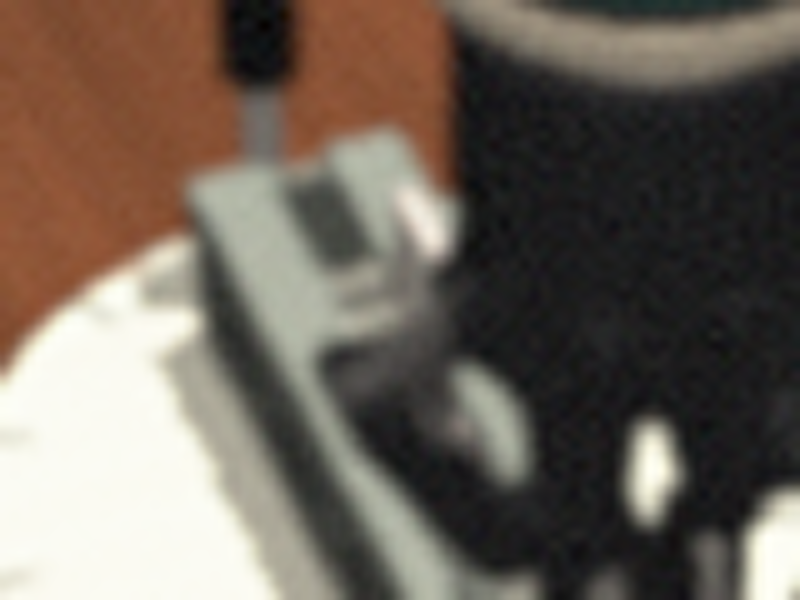

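The rod end shows at crop (405,190), i.e. pixel (236.5,119), against a predicted (235.9,118.8). The hook is where I think it is, so I lower it with force checks and then drag.

Run:
```python
from h import *
Q=np.load("Q.npy"); d=np.array([np.cos(Q[2]),np.sin(Q[2])])
f0=readout.get_ft_force(); print(f0)
def go(x,z,feed):
    env.movel([*(Q[:2]+x*d),z],feed=feed); f=readout.get_ft_force()-f0
    print(x,z,np.round(f,1),round(float(readout.get_clock()),2)); return np.linalg.norm(f)
ok=all(go(-.145,z,.06)<6 for z in(.112,.106,.1,.095,.0905))
if ok:
    for x in(-.15,-.155,-.16,-.18,-.2,-.24):
        if go(x,.0905,.06)>20: break
s=capture("side"); c=capture("top")
a=cv2.resize(s["image"][100:260,180:340,::-1],None,fx=2.5,fy=2.5); b=cv2.resize(c["image"][120:280,120:280,::-1],None,fx=2.5,fy=2.5)
cv2.imwrite("pics/d.png",np.hstack([a,b]))
```

```text
[-0.55609475  0.01010865 -0.4514957 ]
-0.145 0.112 [ 0.4  0.8 -1.2] 14.38
-0.145 0.106 [0.7 0.8 0. ] 14.62
-0.145 0.1 [ 0.8 -0.8 -0.5] 14.88
-0.145 0.095 [ 0.4  0.5 -0.4] 15.12
-0.145 0.0905 [-0.1 -0.1 -0.5] 15.38
-0.15 0.0905 [0.4 0.1 0. ] 15.62
-0.155 0.0905 [ 0.6  1.3 -1.3] 15.88
-0.16 0.0905 [ 0.6  0.5 -1. ] 16.12
-0.18 0.0905 [ 0.9  1.1 -0.5] 16.61
-0.2 0.0905 [ 0.5  0.2 -0.4] 17.09
-0.24 0.0905 [ 1.4 -0.7 -1.3] 17.91
```

View pics/d.png

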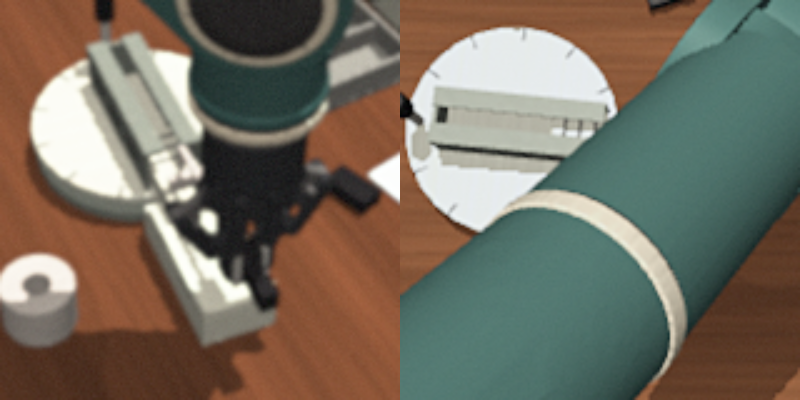

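The module is coming out with the hook: its ribs are now at the mouth, at right-half (575,128). I continue the drag to module x ≈ -0.168, then return the hook.

Run:
```python
from h import *
Q=np.load("Q.npy"); d=np.array([np.cos(Q[2]),np.sin(Q[2])]); k=-np.pi/2
def go(x,z,feed):
    env.movel([*(Q[:2]+x*d),z],feed=feed); print(x,z,np.round(readout.get_ft_force(),1),round(float(readout.get_clock()),2))
for x in(-.27,-.30,-.326): go(x,.0905,.06)
env.sleep(.3); go(-.320,.0905,.05); go(-.320,.17,.15)
h=[.5143,-.2564]
env.movel([*h,.13],feed=.15,rotation=down(1.3485+k))
env.movel([*h,.075],feed=.1); env.movel([*h,.0605],feed=.04); print(np.round(readout.get_ft_force(),1))
claw.command_gripper(.045); env.movel([*h,.2],feed=.2)
env.reach(np.array([.36,-.3,.35]),down(1.3485+k)); print(readout.get_clock())
c=capture("top")
cv2.imwrite("pics/e.png",cv2.resize(c["image"][120:225,120:380,::-1],None,fx=3,fy=3,interpolation=cv2.INTER_CUBIC))
```

```text
-0.27 0.0905 [-0.6  0.5 -0.8] 18.66
-0.3 0.0905 [-0.2  0.6 -1. ] 19.31
-0.326 0.0905 [-0.9 -0.8 -1.3] 19.89
-0.32 0.0905 [ 0.7  0.1 -0.9] 20.46
-0.32 0.17 [-0.8  0.  -1.5] 21.14
[-4.1  5.  14.5]
25.3833
```

View pics/e.png

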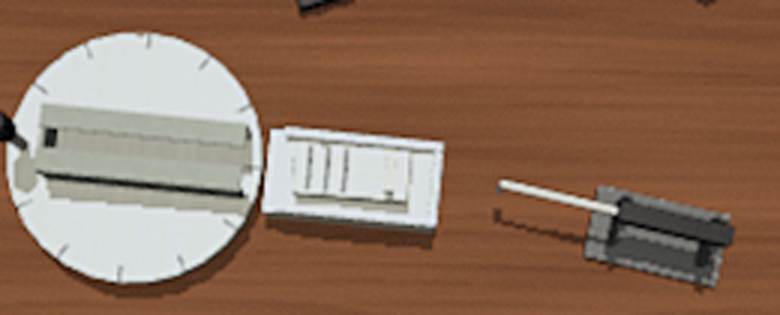

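Run:
```python
from h import *
c=capture("top");Q=np.load("Q.npy")
for u,v in((217.6,175),(256,177.5),(237,176.7)):
    print(least_squares(lambda w:proj(c,place(Q,[[w[0],w[1],.056]]))[0]-[u,v],[-.16,0]).x)
```

```text
[-0.12638023 -0.00083519]
[-0.2159333  -0.00361361]
[-0.17167497 -0.00120958]
```

The module lies flat in the tray, centred at x ≈ -0.171 (89 mm end to end, as it should be). The hook is back in its rest with its rod end at the same pixel as at the start, and the bay is still lined up.

```bash
python3 -c "
from workcell import sign_off; print(sign_off())"
```

```text
the job is handed in; nothing more can be done
None
```

I handed the job in at about 25 s of the 67 s allowed: the bay is lined up, the module lies on the tray about 171 mm from the swivel axis, and the hook is back in its rest. The sign-off gave no verdict, so these are my own readings from the last top picture, and I did not measure the spool and battery again.

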